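# Sweep the hold-down clips of a solder pallet clear

## Task

The repaired drive board is ready to come out of its solder pallet. Run your fingertips lightly along the row of six orange-studded turn clips, low over the far edge and round the corner along the left edge, and sweep every clip round until it is clear of the board. Only brush the clips, do not grip or force them, do not press on the board or its parts, and leave the board lying in its recess and everything else on the bench where it is.

Things in the scene. Friction and masses are not known exactly. Their poses are not given: they have to be found in the camera images.
- pallet: Dark grey solder pallet (board carrier), 240 mm in its x by 290 mm in its y; it does not move. Origin: centre of its underside, at bench height; x, y along its edges, z up. Its flat rim is 25 mm above the bench. Stiffener bars 8 mm high stand on the rim at x = 111 to 119 and -111 to -119 mm; fixed steel lips 5 mm high hold the board's minus-x and minus-y edges.
- board: Green drive board, 140 (x) by 200 (y) by 3 mm, 0.45 kg, loose in the middle of the pallet's recess, axes as the pallet's, its face level with the rim. Origin: centre of its underside, 22 mm up. Black capacitors and other parts, up to 42 mm above its face, stand at x below 28 and y below 58 mm; the rest, the 40 mm strips by its plus-x and plus-y edges, has only parts flatter than 1.5 mm.
- clip1 (a joint): Angle of turn clip 1 (rad), pivot at x = 88, y = -75 mm of the pallet, 18 mm outside the board's plus-x edge. 0 (a stop): it points over the board, to minus x. It grows CLOCKWISE seen from above, the stud going to plus y; at 1.571 (a stop) it lies along the edge; from 1.05 it is clear of the board. Starts at 0 to 0.35. Turns at about 1 N on the stud and stays where left.
- clip1_stud (a point): Top centre of the clip's stud: an orange nylon sleeve, 10 mm thick, that turns freely on its pin 26 mm from the pivot and reaches from 5 to 20 mm above rim and board. Its steel arm, 10 mm wide, lies 1 to 4 mm above the rim and ends 31 mm from the pivot. The pivot's screw head is 9 mm across, 8 mm above the rim. Brass stop pins, 7 mm above the rim, stand 5 to 11 mm farther out from the board.
- clip2 (a joint): The same as clip 1, with its pivot at x = 88, y = -29 mm of the pallet.
- clip2_stud (a point): The same point on clip 2.
- clip3 (a joint): The same as clip 1, with its pivot at x = 88, y = 17 mm of the pallet.
- clip3_stud (a point): The same point on clip 3.
- clip4 (a joint): The same as clip 1, with its pivot at x = 88, y = 63 mm of the pallet.
- clip4_stud (a point): The same point on clip 4.
- clip5 (a joint): Angle of turn clip 5 (rad), pivot at x = 20, y = 118 mm of the pallet, 18 mm outside the board's plus-y edge. 0 (a stop): it points over the board, to minus y. It grows CLOCKWISE seen from above, the stud going to minus x; at 1.571 (a stop) it lies along the edge; from 1.05 it is clear of the board. Starts at 0 to 0.35. Turns at about 1 N on the stud and stays where left.
- clip5_stud (a point): The same point on clip 5.
- clip6 (a joint): The same as clip 5, with its pivot at x = -30, y = 118 mm of the pallet.
- clip6_stud (a point): The same point on clip 6.
- flux: Bystander, loose, to be left alone: amber flux bottle with a blue cap, 44 mm across, 85 mm tall, standing.
- solder: Bystander, loose, to be left alone: aluminium spool, 52 mm across, 40 mm tall, standing.
- tin: Bystander, loose, to be left alone: black tin of brass tip cleaner, 60 mm across, 28 mm tall.
- driver: Bystander, loose, to be left alone: screwdriver with a blue handle, 170 mm long, lying.
- meter: Bystander, loose, to be left alone: yellow multimeter, 160 by 78 by 39 mm, lying.
- keypad: Bystander, loose, to be left alone: dark drive keypad, 130 by 100 by 24 mm, lying.
- sparecap: Bystander, loose, to be left alone: spare black capacitor, 35 mm across, 50 mm tall, standing beyond the pallet's plus-x edge.
- flatbrush: Bystander, loose, to be left alone: brush, 150 mm long, lying beside the pallet's plus-y edge.

How it is judged:
At the end, for the whole second after the job is handed in: All six clips stand at 1.05 rad or more, so that no part of them is over the board, and the board lies flat and still in its recess, within 6 mm of the pallet's centre and raised less than 2.5 mm (value of joint each of clip1, clip2, clip3, clip4, clip5, clip6 above 1.05 rad and x of board in the frame of pallet between -0.006 and 0.006 m and y of board in the frame of pallet between -0.006 and 0.006 m and z of board in the frame of pallet below 0.0245 m and angle between board's own z axis and vertical below 0.03 rad and linear speed of board below 0.02 m/s); the robot touches nothing.
It fails at once if the robot presses on the board or its parts with more than 6 N (contact force between any of the fingers, the arm and board above 6 N).
It fails at once if a clip or the pallet is gripped or forced with more than 15 N (contact force between any of the fingers, the arm and pallet above 15 N).
It fails at once if the board is lifted or shifted out of its recess (10 mm) (distance of board from where it was at the start of the episode above 0.01 m).
It fails at once if a bystander is moved by more than 15 mm or knocked over (distance of any of flux, solder, tin, driver, meter, keypad, sparecap, flatbrush from where it was at the start of the episode above 0.015 m or angle between any of flux, solder, tin, sparecap's own z axis and vertical above 0.35 rad).
It also fails if it takes over 40 s, if anything falls off the work surface, if the arm or the gripper's body presses on something with over 40 N, if the wrist force passes 120 N, or if a joint passes its speed limit or range.

## Robot

A 6-joint arm with a two-finger parallel gripper is mounted at the origin on the work surface. World frame = base frame: x ahead of the robot, y to its left, z up, the work surface at z = 0. Lengths are in m, angles in rad, forces in N, time in s.
With the tool pointing down it reaches from about 0.35 to 0.775 m from the base axis. Payload 5.5 kg.
Tool frame: the origin (TCP) lies at the very end of the fingers, on their centre line; the grasp point (between the pads) lies 19 mm behind it (grip_point_offset is the distance from the TCP to the grasp point, in m); z points along the fingers, y is the direction in which the jaws open and shut (so a half turn about z gives the same grasp; the last joint's range is limited). The gripper opens to 85 mm and grips with 20 to 120 N. Pads are 22 mm wide; open, the fingers measure 114 mm over their backs; the gripper's body (76 mm by 85 mm) begins 54 mm behind the grasp point. The pads swing forward as they close: fully open they stand 13 mm farther back than shut.
Start: joints at [1.159, 0.313, 0.046, 1.304, 0, 1.431], TCP at [0.154, 0.554, 0.231] pointing down, gripper open.
Joint ranges: [-2.76, 2.76], [-0.86, 1.69], [-1.03, 1.26], [-2.2, 2.34], [-1.47, 1.5], [-3.14, 3.14]. Speed limits (rad/s): [2.57, 2.57, 3.14, 3.14, 3.14, 3.14].

## Interface

Orientations are given as a unit quaternion [w, x, y, z].
In Python, from workcell import * gives the robot as it stands.
- The arm moves only by the shell command python3 -m crank 'ROWS' [OPENING] [FORCE]. ROWS is a JSON object of lists of equal length, an entry for each row: "travel": the shift along the tool's x, y, z in units of 40 mm (1.0 is 40 mm), a list of three; "turn": the turn about the tool's z in rad. In form: {"travel": [[x, y, z], ...], "turn": [turn, ...]}. A call has 1 to 5 rows; each row is the pose to reach, as a shift and turn from the pose commanded when the call began, along the tool's axes at that moment; what a row does not reach only later rows make up. A row lasts 1/12 s, in which the tool goes at most 41.7 mm and 7.16 degrees, less where a joint would pass 70% of its speed; a pose out of reach is approached as far as the arm can. A call with a gripper value outside its range is refused whole. OPENING is the finger opening in mm, from 0 to 85.4, set as the call begins (- or left out, the last holds). The fingers move at their own pace and stop on an object; FORCE is the grip in N (left out, the last holds). Time passes only in rows, so rows that repeat a pose let the fingers close. It gives the time, the measured TCP pose, the force and the opening at its end, in the units of the state.
- get_state(): the state, without advancing time (a new reading comes with each control period).
- read_camera(name): name is "scene" or "top" or "wrist"; returns a dict with "image" (400x640x3 uint8, red, green, blue), "K" (3x3 intrinsics, pixels), "R" (3x3) and "t" (3): a world point X has camera coordinates R X + t. Camera axes: x right, y down, z forward; pixel columns grow to the right and rows downward; lengths in m; the calibration is good to about 2 mm. A picture is of the moment at which its call begins. There is no depth.
- hand_in(): hands the job in, once; it reports no verdict.
The state is a dict: "clock": time; "joint_pos": joint angles; "qvel": joint speeds; "tau": joint torques, N m; "tcp_pos": TCP position; "orientation": TCP orientation; "wrist_force": force on the tool from outside, world axes, zero at the start; "ft_torque": the same for the moment, N m; "finger_gap": finger opening in m.
Only numpy, scipy, OpenCV 4.12 (cv2) and the standard library are available. Lean on these libraries where they do the work, as an engineer would, in place of code of your own. Each camera call takes 0.05 s, during which the arm holds its last target. There are 200 camera calls.

## Working session

There is one attempt and no reset: what is moved stays moved. The work goes in short steps, Python scripts to look and compute and a shell command to move; the robot and the scene stay as the last step left them, time stands still between calls to the robot, and variables do not carry over. Pictures are saved under pics/ and viewed, about 8 in all and at most 12, crops included, and the job is handed in when it is done.

```bash
mkdir -p pics
python3 - <<'E'
from workcell import *
import cv2
print(get_state())
for n in("scene","top"):
    c=read_camera(n);cv2.imwrite(f"pics/{n}0.png",cv2.cvtColor(c["image"],cv2.COLOR_RGB2BGR));print(n,c["K"],c["R"],c["t"])
E
```

```text
{'clock': 0.0, 'joint_pos': array([ 1.15943131e+00,  3.14053327e-01,  4.49664829e-02,  1.30356854e+00,
       -2.73985771e-05,  1.43118374e+00]), 'qvel': array([ 0.00023976,  0.00112416, -0.00050836,  0.00032595, -0.00076053,
       -0.00037634]), 'tau': array([ 8.04133051e-04, -4.80624354e+01,  2.98534065e+01,  1.93365372e-02,
       -1.07353319e-04, -1.44032600e-05]), 'tcp_pos': array([0.15416192, 0.55342472, 0.23037363]), 'orientation': array([-2.39665604e-04,  1.35458430e-01,  9.90782595e-01, -8.98206197e-04]), 'wrist_force': array([ 0.03844986,  0.26348287, -0.67877052]), 'ft_torque': array([-0.01358653, -0.04718615, -0.06437305]), 'finger_gap': 0.08543954276514004}
scene [[371.99800653   0.         317.51666663]
 [  0.         371.99800653 191.67873603]
 [  0.           0.           1.        ]] [[ 4.39246212e-01  8.98366715e-01 -1.03041085e-04]
 [ 6.95319333e-01 -3.40041121e-01 -6.33169062e-01]
 [-5.68853049e-01  2.78045466e-01 -7.74013519e-01]] [-0.25480224 -0.33664919  1.41492822]
top [[379.93851173   0.         321.62352906]
 [  0.         379.93851173 191.22257296]
 [  0.           0.           1.        ]] [[ 0.0104499  -0.99992843 -0.00582469]
 [-0.99048865 -0.00955168 -0.13726252]
 [ 0.13719706  0.00720367 -0.99051758]] [-0.01193286  0.5584429   1.12743163]
```

View pics/top0.png

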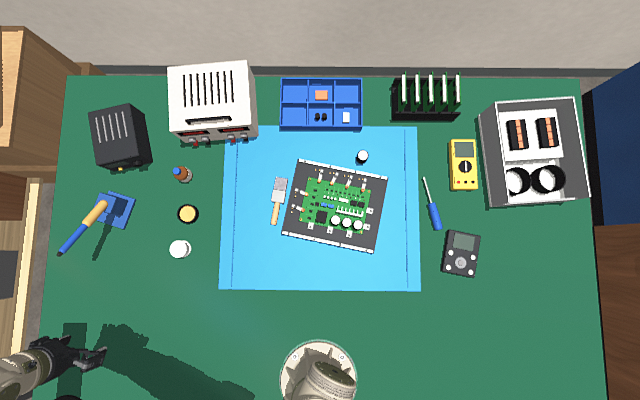

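View pics/scene0.png

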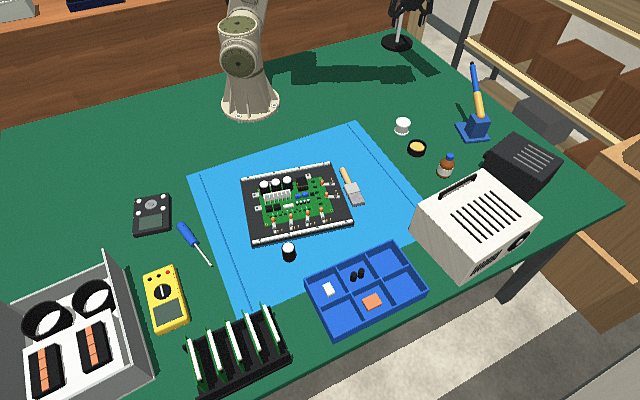

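The top view shows the pallet around (335,206), with plus-x away from the robot and plus-y to the left. The spare cap is at (362,157) and the brush at (277,200). Next is an enlarged crop.

Run:
```python
import cv2
im=cv2.imread("pics/top0.png")[145:265,260:400]
cv2.imwrite("pics/crop0.png",cv2.resize(im,None,fx=5,fy=5,interpolation=cv2.INTER_CUBIC))
```

```text
(no output)
```

View pics/crop0.png

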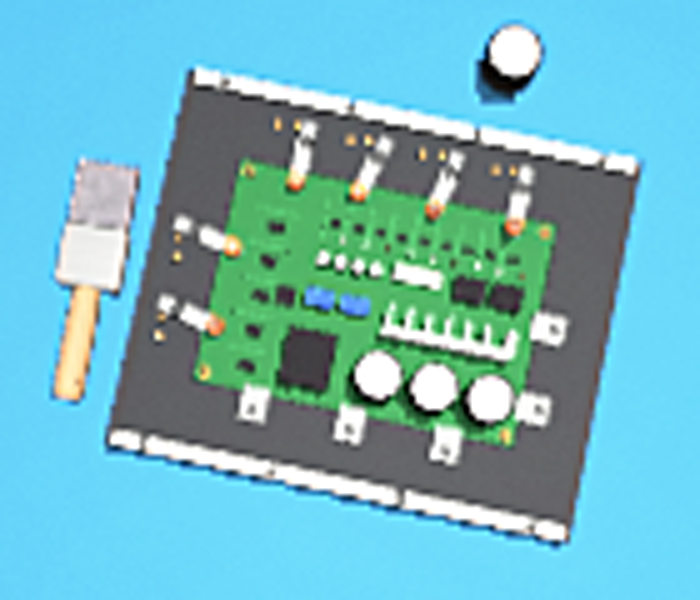

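The crop shows the bar corners, board corners, pivots and orange studs, with the stud positions at about (514,228), (434,210), (358,192), (297,182), (233,245) and (216,325). I'll fit the pallet pose from these.

```bash
cat > h.py <<'E'
import numpy as np
from workcell import *
from scipy.optimize import least_squares
UNIT=.04
def proj(c,X): 
    p=(np.asarray(X)@c["R"].T+c["t"])@c["K"].T; return p[:,:2]/p[:,2:]
def unproj(c,uv,z):
    d=c["R"].T@np.linalg.solve(c["K"],[uv[0],uv[1],1]); o=-c["R"].T@c["t"]; return o+d*(z-o[2])/d[2]
def p2w(P,x): 
    c,s=np.cos(P[2]),np.sin(P[2]); x=np.asarray(x)
    return np.stack([P[0]+c*x[...,0]-s*x[...,1],P[1]+s*x[...,0]+c*x[...,1]]+([x[...,2]] if x.shape[-1]>2 else []),-1)
def w2p(P,w):
    c,s=np.cos(P[2]),np.sin(P[2]); d=np.asarray(w)[...,:2]-P[:2]
    return np.stack([c*d[...,0]+s*d[...,1],-s*d[...,0]+c*d[...,1]],-1)
def tool(): # tcp, tool x angle
    s=get_state(); from scipy.spatial.transform import Rotation as R
    q=s["orientation"]; M=R.from_quat([*q[1:],q[0]]).as_matrix(); return s["tcp_pos"],M
E
python3 - <<'E'
from h import *
c=read_camera("top")
M=[-119,-1];
pts=[((192,68),(119,145,33)),((638,158),(119,-145,33)),((566,543),(-119,-145,33)),((108,447),(-119,145,33)),
((243,158),(70,100,25)),((554,222),(70,-100,25)),((510,443),(-70,-100,25)),((197,375),(-70,100,25)),
((527,175),(88,-75,33)),((456,160),(88,-29,33)),((382,145),(88,17,33)),((308,130),(88,63,33)),((182,222),(20,118,33)),((166,303),(-30,118,33))]
uv=np.array([p[0] for p in pts])/5+[260,145]-.4; X=np.array([p[1] for p in pts])/1000
f=lambda P:(proj(c,p2w(P,X))-uv).ravel()
r=least_squares(f,[.5,0,-.2],loss="soft_l1"); P=r.x;print(P,np.degrees(P[2]));print(f(P).reshape(-1,2).round(2))
np.save("P.npy",P)
for i,(u,pv) in enumerate(zip([(514,228),(434,210),(358,192),(297,182),(233,245),(216,325)],[(88,-75),(88,-29),(88,17),(88,63),(20,118),(-30,118)])):
    d=w2p(P,unproj(c,np.array(u)/5+[260,145]-.4,.045))*1000-pv
    print(i+1,d.round(1),np.hypot(*d).round(1),round(np.arctan2(d[1],-d[0]) if i<4 else np.arctan2(-d[0],-d[1]),2))
for n,u in(("cap",(515,50)),("brush",(135,165))): print(n,w2p(P,unproj(c,np.array(u)/5+[260,145]-.4,.05 if n=="cap" else .01))*1000)
t,R=tool(); print(t,R.round(3)); 
T=w2p(P,t);print("tcp in pallet",T*1000)
E
```

```text
[ 0.52097817 -0.04721467 -0.20112002] -11.523328256343559
[[-0.79 -1.23]
 [ 1.35 -0.11]
 [ 1.02 -1.04]
 [-1.1  -2.13]
 [-0.18 -0.69]
 [ 0.52 -0.24]
 [ 0.49 -0.1 ]
 [-0.76 -0.23]
 [-0.59  1.48]
 [-0.97  1.42]
 [-0.71  1.36]
 [-0.41  1.32]
 [ 2.74  0.45]
 [ 2.38  0.02]]
1 [-31.1   1.4] 31.2 0.04
2 [-30.5   5.3] 30.9 0.17
3 [-29.3   7. ] 30.1 0.24
4 [-31.   -1.2] 31.0 -0.04
5 [ -9.2 -26.2] 27.8 0.34
6 [ -9.2 -26.7] 28.2 0.33
cap [164.69741717 -52.24188553]
brush [ 51.79956531 165.98142132]
[0.15421688 0.55354767 0.23058699] [[-0.963  0.268 -0.001]
 [ 0.268  0.963 -0.001]
 [ 0.    -0.001 -1.   ]]
tcp in pallet [-479.3810722   515.38628255]
```

Run:
```python
from h import *
c=read_camera("top")
pts=[((192,68),(119,145,33)),((638,158),(119,-145,33)),((566,543),(-119,-145,33)),((108,447),(-119,145,33)),
((243,158),(70,100,25)),((554,222),(70,-100,25)),((510,443),(-70,-100,25)),((197,375),(-70,100,25))]
w=np.array([.5]*4+[1]*4)
uv=np.array([p[0] for p in pts])/5+[260,145]-.4; X=np.array([p[1] for p in pts])/1000
S=np.array([(514,228),(434,210),(358,192),(297,182),(233,245),(216,325)])/5+[260,145]-.4
PV=np.array([(88,-75),(88,-29),(88,17),(88,63),(20,118),(-30,118)])
def studs(P):
    d=np.array([w2p(P,unproj(c,s,.043)) for s in S])*1000-PV; return d
f=lambda P:np.r_[((proj(c,p2w(P,X))-uv)*w[:,None]).ravel(),(np.hypot(*studs(P).T)-26)/3]
r=least_squares(f,[.5,0,-.2],loss="soft_l1"); P=r.x;print(P,np.degrees(P[2]));print(f(P).round(2))
np.save("P.npy",P)
d=studs(P);print(d.round(1),np.r_[np.arctan2(d[:4,1],-d[:4,0]),np.arctan2(-d[4:,0],-d[4:,1])].round(2))
t,R=tool(); e=t-t
for tgt in [(67,-110)]:
    g=p2w(P,np.array(tgt)/1000); D=np.r_[g,.15]-t; print("move units",(R.T@D/UNIT).round(2), "turn of tool x to pallet -x:",np.pi+P[2]-np.arctan2(R[1,0],R[0,0]), g)
```

```text
[ 0.51803009 -0.04690128 -0.1966522 ] -11.267341333135496
[-0.56 -0.07  0.57  0.29  0.57 -0.11 -0.55 -0.46 -0.43  0.35  0.35  0.54
  0.52  0.74 -0.82  0.89  0.74  0.6   0.28  0.5   0.15  0.23]
[[-28.2   1.2]
 [-27.3   5.3]
 [-25.9   7.1]
 [-27.5  -1.1]
 [ -5.6 -25.8]
 [ -5.7 -26.1]] [ 0.04  0.19  0.27 -0.04  0.21  0.21]
move units [-14.67 -14.63   2.03] turn of tool x to pallet -x: 0.07515071067123413 [ 0.56224616 -0.1678721 ]
```

```bash
python3 -m crank '{"travel":[[-0.7,-0.7,0],[-1.4,-1.4,0],[-2.1,-2.1,0],[-2.8,-2.8,0],[-3.5,-3.5,0]],"turn":[0,0,0,0,0]}' 0 20
python3 -m crank '{"travel":[[-0.7,-0.7,0],[-1.4,-1.4,0],[-2.1,-2.1,0],[-2.8,-2.8,0],[-3.5,-3.5,0]],"turn":[0,0,0,0,0]}'
python3 -m crank '{"travel":[[-0.7,-0.7,0],[-1.4,-1.4,0],[-2.1,-2.1,0],[-2.8,-2.8,0],[-3.5,-3.5,0]],"turn":[0,0,0,0,0]}'
python3 -m crank '{"travel":[[-0.7,-0.7,0],[-1.4,-1.4,0],[-2.1,-2.1,0],[-2.8,-2.8,0],[-3.5,-3.5,0]],"turn":[0,0,0,0,0]}'
```

```text
clock: 0.62
tcp_pos: [0.2519, 0.3799, 0.2311]
orientation: [0.0, 0.135, 0.991, -0.0]
wrist_force: [0.8, -1.2, 0.4]
finger_gap: 0.0254
clock: 1.03
tcp_pos: [0.3493, 0.2073, 0.2314]
orientation: [0.0, 0.135, 0.991, 0.0]
wrist_force: [1.2, 1.0, 0.2]
finger_gap: -0.0001
clock: 1.45
tcp_pos: [0.4467, 0.0346, 0.2314]
orientation: [0.0, 0.136, 0.991, 0.0]
wrist_force: [0.1, 0.9, 1.0]
finger_gap: 0.0001
clock: 1.87
tcp_pos: [0.544, -0.1378, 0.2311]
orientation: [-0.0, 0.136, 0.991, 0.0]
wrist_force: [0.9, 0.8, 0.3]
finger_gap: -0.0001
```

```bash
python3 -m crank '{"travel":[[-0.6,-0.6,0.5],[-0.65,-0.65,1.2],[-0.65,-0.65,2.0],[-0.65,-0.65,2.0]],"turn":[-0.075,-0.075,-0.075,-0.075]}'
cat > rel.py <<'E'
from h import *
import sys
P=np.load("P.npy");t,R=tool();print("tcp pallet mm",(w2p(P,t)*1000).round(1),"z",t[2].round(4),"yaw err (turn by minus)",round((np.pi+P[2]-np.arctan2(R[1,0],R[0,0])+np.pi)%(2*np.pi)-np.pi,3),"F",get_state()["wrist_force"].round(1))
if len(sys.argv)>1:
    x,y,z=map(float,sys.argv[1:4]);g=p2w(P,np.array([x,y])/1000);print("units",(R.T@(np.r_[g,z/1000]-t)/UNIT).round(3))
E
python3 rel.py 67 -110 37
python3 - <<'E'
from h import *
import cv2
for n in("wrist","top"):
    c=read_camera(n); im=c["image"]
    if n=="top": im=cv2.resize(im[145:265,260:400],None,fx=5,fy=5,interpolation=cv2.INTER_CUBIC)
    else:
        P=np.load("P.npy"); im=im.copy()
        for q in [(70,100,25),(70,-100,25),(88,-75,33),(88,-29,33),(88,17,33),(88,63,33),(20,118,33),(-30,118,33)]:
            p=proj(c,p2w(P,np.array([q])/1000))[0]; cv2.drawMarker(im,tuple(int(v) for v in p),(255,0,255),0,12,1)
    cv2.imwrite(f"pics/{n}1.png",im[...,::-1])
E
```

```text
clock: 2.2
tcp_pos: [0.5577, -0.1671, 0.1444]
orientation: [-0.006, 0.099, 0.995, 0.002]
wrist_force: [-1.7, 1.4, -1.2]
finger_gap: -0.0002
tcp pallet mm [  62.3 -110.1] z 0.1444 yaw err (turn by minus) 0.002 F [-1.7  1.4 -1.2]
units [-0.147 -0.005  2.683]
```

View pics/wrist1.png

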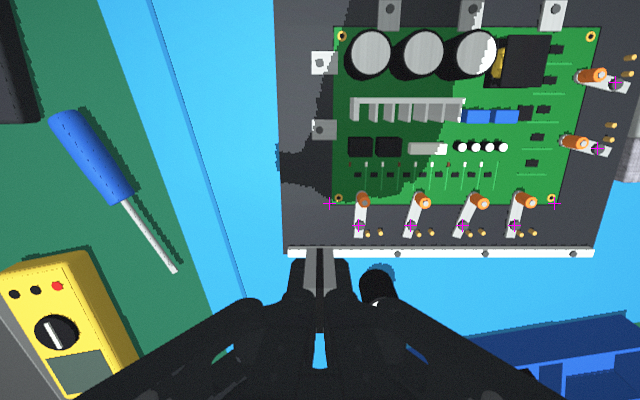

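The magenta markers land within about 2 px of the board corners (333,205) and (558,205) and of the pivots, so the pose is good to about 1 mm. The fingers are shut at (320,250), before clip 1. I'll go down now.

```bash
python3 -m crank '{"travel":[[-0.15,0,0.7],[-0.15,0,1.4],[-0.15,0,2.0],[-0.15,0,2.3],[-0.15,0,2.3]],"turn":[0,0,0,0,0]}'
python3 rel.py 67 -110 37
python3 - <<'E'
from h import *
t,R=tool();c=read_camera("wrist")
print(proj(c,[t,t+R[:,0]*.011,t-R[:,0]*.011,t+R[:,1]*.0145,t-R[:,1]*.0145]).round(0))
import cv2;cv2.imwrite("pics/wrist2.png",cv2.resize(c["image"][150:330,200:440,::-1],None,fx=3,fy=3))
E
```

```text
clock: 2.72
tcp_pos: [0.5669, -0.1681, 0.0588]
orientation: [-0.001, 0.098, 0.995, 0.0]
wrist_force: [-0.5, -0.6, -0.0]
finger_gap: 0.0002
tcp pallet mm [  71.6 -109.4] z 0.0588 yaw err (turn by minus) -0.001 F [-0.5 -0.6 -0. ]
units [ 0.114 -0.016  0.546]
[[318. 263.]
 [318. 244.]
 [318. 282.]
 [346. 263.]
 [290. 263.]]
```

View pics/wrist2.png

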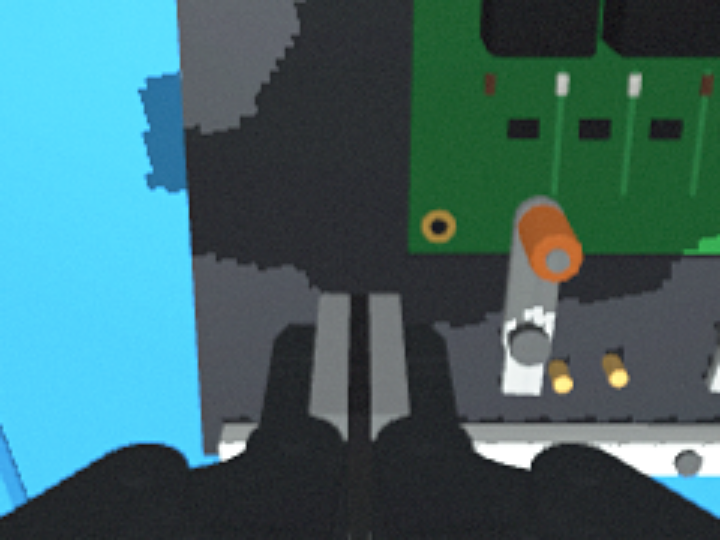

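```bash
python3 -m crank '{"travel":[[0.1,0,0.2],[0.11,0,0.4],[0.11,0,0.54],[0.11,0,0.54],[0.11,0,0.54]],"turn":[0,0,0,0,0]}'
python3 rel.py 67 -110 37
```

```text
clock: 3.18
tcp_pos: [0.563, -0.1681, 0.0377]
orientation: [-0.0, 0.098, 0.995, 0.0]
wrist_force: [-0.5, -1.0, -0.2]
finger_gap: -0.0001
tcp pallet mm [  67.8 -110.1] z 0.0377 yaw err (turn by minus) 0.0 F [-0.5 -1.  -0.2]
units [0.02  0.002 0.017]
```

```bash
for i in 1; do python3 -m crank '{"travel":[[0,0.15,0],[0,0.3,0],[0,0.45,0],[0,0.6,0],[0,0.75,0]],"turn":[0,0,0,0,0]}'
python3 -m crank '{"travel":[[0,0.15,0],[0,0.3,0],[0,0.45,0],[0,0.6,0],[0,0.75,0]],"turn":[0,0,0,0,0]}'; done
python3 rel.py 67 -50 37
python3 - <<'E'
from h import *
import cv2
c=read_camera("wrist");cv2.imwrite("pics/wrist3.png",cv2.resize(c["image"][120:320,220:460,::-1],None,fx=3,fy=3))
E
```

```text
clock: 3.6
tcp_pos: [0.5693, -0.1382, 0.0379]
orientation: [0.0, 0.098, 0.995, -0.0]
wrist_force: [-0.2, -0.7, -0.2]
finger_gap: 0.0002
clock: 4.02
tcp_pos: [0.5746, -0.1083, 0.0375]
orientation: [-0.0, 0.098, 0.995, 0.001]
wrist_force: [0.2, -0.7, 0.9]
finger_gap: 0.0002
tcp pallet mm [ 67.5 -49.1] z 0.0375 yaw err (turn by minus) 0.0 F [ 0.2 -0.7  0.9]
units [ 0.012 -0.022  0.013]
```

View pics/wrist3.png

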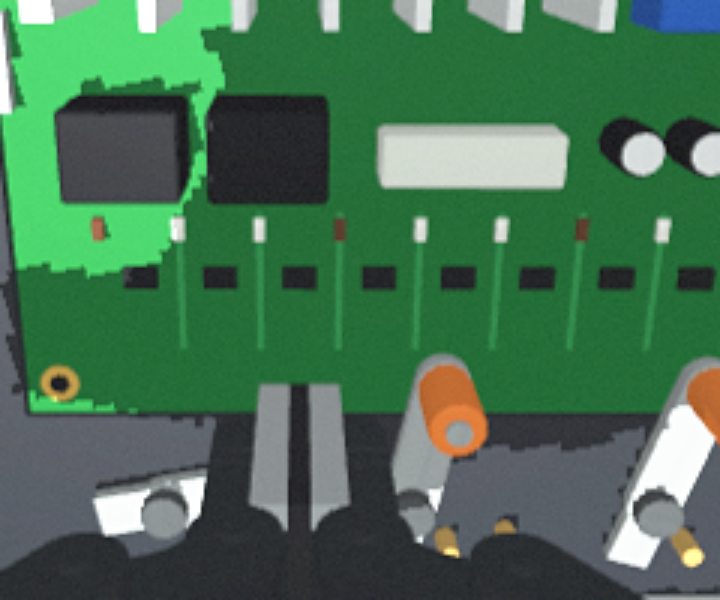

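Clip 1's arm, at (150,490), now lies nearly along the edge and the forces are tiny. I'll sweep on past clips 2 to 4.

```bash
for k in a; do :; done
python3 -m crank '{"travel":[[0.01,0.15,0],[0.01,0.3,0],[0.01,0.45,0],[0.01,0.6,0],[0.01,0.75,0]],"turn":[0,0,0,0,0]}'
python3 -m crank '{"travel":[[0,0.15,0],[0,0.3,0],[0,0.45,0],[0,0.6,0],[0,0.75,0]],"turn":[0,0,0,0,0]}'
python3 -m crank '{"travel":[[0,0.15,0],[0,0.3,0],[0,0.45,0],[0,0.6,0],[0,0.75,0]],"turn":[0,0,0,0,0]}'
python3 -m crank '{"travel":[[0,0.15,0],[0,0.3,0],[0,0.45,0],[0,0.6,0],[0,0.75,0]],"turn":[0,0,0,0,0]}'
python3 -m crank '{"travel":[[0,0.15,0],[0,0.3,0],[0,0.45,0],[0,0.6,0],[0,0.64,0]],"turn":[0,0,0,0,0]}'
python3 rel.py 45 96.5 37
```

```text
clock: 4.48
tcp_pos: [0.5806, -0.0795, 0.0379]
orientation: [0.0, 0.098, 0.995, -0.0]
wrist_force: [-1.0, -1.9, 4.5]
finger_gap: -0.0004
clock: 4.9
tcp_pos: [0.5861, -0.0495, 0.0374]
orientation: [-0.0, 0.098, 0.995, 0.0]
wrist_force: [1.4, -0.9, -0.5]
finger_gap: 0.0
clock: 5.32
tcp_pos: [0.5921, -0.0202, 0.0378]
orientation: [-0.0, 0.098, 0.995, 0.0]
wrist_force: [-0.9, -0.2, -0.4]
finger_gap: -0.0003
clock: 5.73
tcp_pos: [0.5982, 0.0088, 0.0377]
orientation: [0.0, 0.098, 0.995, -0.0]
wrist_force: [-0.4, -1.7, 4.2]
finger_gap: 0.0001
clock: 6.15
tcp_pos: [0.6029, 0.035, 0.0375]
orientation: [-0.0, 0.098, 0.995, 0.0]
wrist_force: [-0.5, -0.5, 0.1]
finger_gap: 0.0001
tcp pallet mm [67.2 96.9] z 0.0375 yaw err (turn by minus) -0.001 F [-0.5 -0.5  0.1]
units [ 0.556 -0.008  0.012]
```

```bash
python3 -m crank '{"travel":[[0.15,0,0],[0.3,0,0],[0.45,0,0],[0.6,0,0],[0.75,0,0]],"turn":[0,0,0,0,0]}'
python3 -m crank '{"travel":[[0.15,0,0],[0.3,0,0],[0.45,0,0],[0.6,0,0],[0.75,0,0]],"turn":[0,0,0,0,0]}'
python3 -m crank '{"travel":[[0.15,0,0],[0.3,0,0],[0.45,0,0],[0.6,0,0],[0.75,0,0]],"turn":[0,0,0,0,0]}'
python3 -m crank '{"travel":[[0.15,0,0],[0.3,0,0],[0.45,0,0],[0.6,0,0],[0.78,0,0]],"turn":[0,0,0,0,0]}'
python3 -m crank '{"travel":[[0,0,-0.4],[0,0,-1.2],[0,0,-2.2],[0,0,-3.2],[0,0,-3.2]],"turn":[0,0,0,0,0]}'
python3 rel.py
python3 - <<'E'
from h import *
import cv2
c=read_camera("wrist");cv2.imwrite("pics/wrist4.png",c["image"][...,::-1])
c=read_camera("scene");cv2.imwrite("pics/scene4.png",cv2.resize(c["image"][150:260,225:375,::-1],None,fx=5,fy=5,interpolation=cv2.INTER_CUBIC))
E
```

```text
clock: 6.57
tcp_pos: [0.5725, 0.0394, 0.0377]
orientation: [-0.0, 0.098, 0.995, 0.0]
wrist_force: [-0.1, -0.1, 0.0]
finger_gap: -0.0
clock: 6.98
tcp_pos: [0.5437, 0.0452, 0.0379]
orientation: [0.0, 0.098, 0.995, -0.0]
wrist_force: [-0.1, -1.0, 3.5]
finger_gap: -0.0004
clock: 7.4
tcp_pos: [0.5136, 0.0513, 0.0374]
orientation: [-0.0, 0.098, 0.995, 0.0]
wrist_force: [1.9, -0.2, 1.4]
finger_gap: -0.0004
clock: 7.82
tcp_pos: [0.484, 0.0573, 0.038]
orientation: [0.0, 0.098, 0.995, 0.0]
wrist_force: [1.7, -0.0, 3.6]
finger_gap: 0.0002
clock: 8.23
tcp_pos: [0.4873, 0.0573, 0.1728]
orientation: [0.005, 0.098, 0.995, 0.0]
wrist_force: [1.1, -0.3, 0.2]
finger_gap: 0.0001
tcp pallet mm [-50.6  96.2] z 0.1728 yaw err (turn by minus) -0.0 F [ 1.1 -0.3  0.2]
```

View pics/wrist4.png

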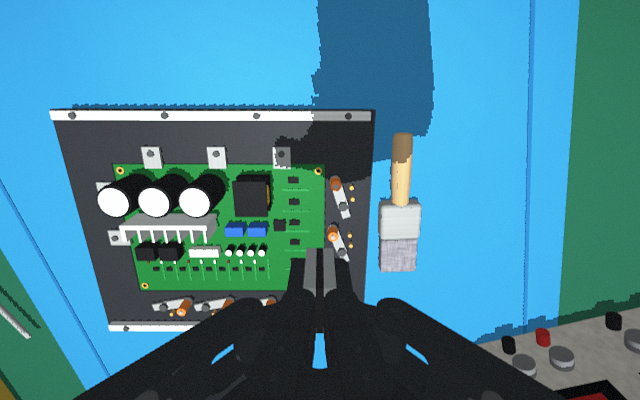

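View pics/scene4.png

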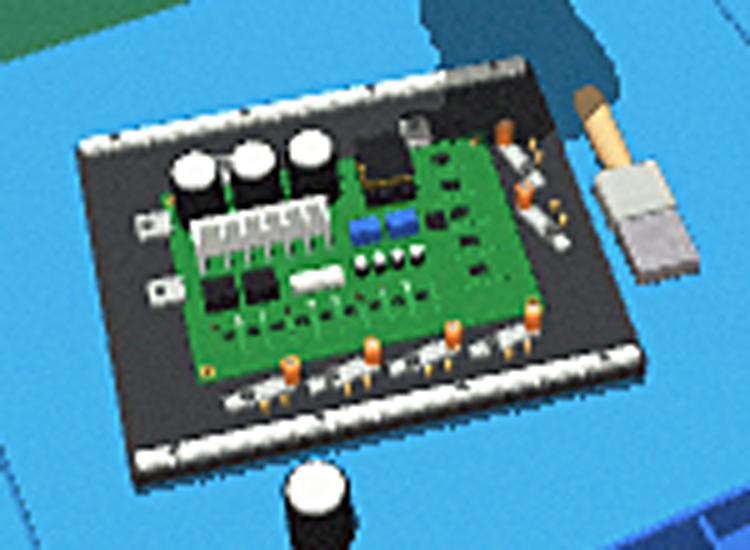

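Clips 1 to 4 are along the edge. Clip 6, with its stud at (335,183), and clip 5, at (333,234), look turned but possibly short of the limit. I'll measure those two.

Run:
```python
from h import *
import cv2
P=np.load("P.npy");c=read_camera("wrist");x0,y0,k=300,165,8
im=cv2.resize(c["image"][y0:y0+75,x0:x0+75,::-1],None,fx=k,fy=k,interpolation=cv2.INTER_CUBIC)
for (px,py) in [(20,118),(-30,118)]:
    for th,col in ((1.05,(0,0,255)),(1.3,(255,0,255)),(1.55,(255,255,0))):
        e=[px-26*np.sin(th),py-26*np.cos(th)]
        q=proj(c,p2w(P,np.array([[px,py,33],[*e,45]])/1000))
        q=((q-[x0,y0]+.5)*k).astype(int)
        cv2.drawMarker(im,tuple(map(int,q[0])),(0,255,0),0,14,1);cv2.circle(im,tuple(map(int,q[1])),5,col,-1)
cv2.imwrite("pics/z5.png",im)
```

```text
(no output)
```

View pics/z5.png

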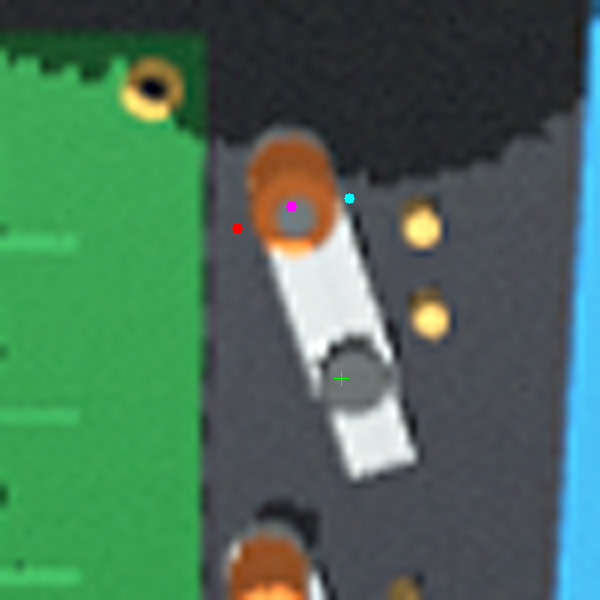

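Clip 6 reads about 1.25 rad, well past 1.05, with a visible gap to the board. I'll check clip 5 the same way, along with 1 to 4.

```bash
python3 -m crank '{"travel":[[0.6,0,-0.4],[1.3,0,-0.8],[2,0,-1],[2,0,-1],[2,0,-1]],"turn":[0,0,0,0,0]}' | head -2
python3 - <<'E'
from h import *
import cv2
P=np.load("P.npy");P[:2]=p2w(P,np.array([0,.0015]));c=read_camera("wrist")
def crop(px,py,far):
    q0=proj(c,p2w(P,np.array([[px,py,33]])/1000))[0];x0,y0=(q0-25).astype(int);k=5
    print(q0)
    im=cv2.resize(c["image"][max(y0,0):y0+50,x0:x0+50,::-1],(250,250),interpolation=cv2.INTER_CUBIC)
    for th,col in ((1.05,(0,0,255)),(1.3,(255,0,255)),(1.55,(255,255,0))):
        e=[px-26*np.cos(th),py+26*np.sin(th)] if far else [px-26*np.sin(th),py-26*np.cos(th)]
        q=proj(c,p2w(P,np.array([[px,py,33],[*e,45]])/1000));q=((q-[x0,y0]+.5)*k).astype(int)
        cv2.drawMarker(im,tuple(map(int,q[0])),(0,255,0),0,14,1);cv2.circle(im,tuple(map(int,q[1])),3,col,-1)
    return im
I=[crop(88,y,1) for y in(-75,-29,17,63)]+[crop(20,118,0),crop(-30,118,0)]
cv2.imwrite("pics/z6.png",np.vstack([np.hstack(I[:3]),np.hstack(I[3:])]))
E
```

```text
clock: 8.8
tcp_pos: [0.4037, 0.0732, 0.2045]
[185.64145507 349.66648483]
[221.90432058 349.73828834]
[258.17415096 349.81010565]
[294.4509482  349.88193674]
[338.97945166 304.88490819]
[339.90979398 268.25143073]
```

View pics/z6.png

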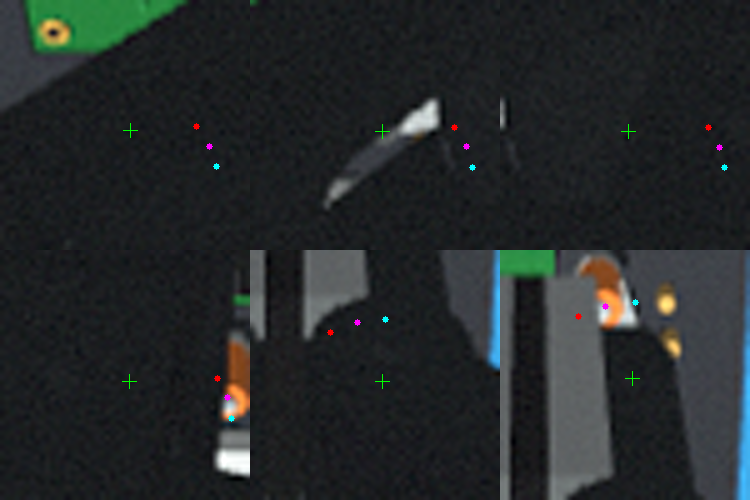

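The fingers hide most of this view; clip 6 reads about 1.3 and clip 4 about 1.35. I'll move out beyond the far edge, up high, for one clear look.

```bash
python3 -m crank '{"travel":[[-0.9,0,0],[-1.8,0,0],[-2.7,0,0],[-3.6,0,0],[-4.5,-0.2,0]],"turn":[0,0,0,0,0]}' | head -2
python3 -m crank '{"travel":[[-0.7,-0.5,0],[-1.4,-1,0],[-1.8,-1.4,0],[-1.8,-1.4,0],[-1.8,-1.4,0]],"turn":[0,0,0,0,0]}' | head -2
python3 rel.py
python3 - <<'E'
from h import *
import cv2
P=np.load("P.npy");P[:2]=p2w(P,np.array([0,.0015]));c=read_camera("wrist")
def crop(px,py,far):
    q0=proj(c,p2w(P,np.array([[px,py,33]])/1000))[0];x0,y0=(q0-25).astype(int);k=5
    print(q0)
    im=cv2.resize(c["image"][max(y0,0):y0+50,x0:x0+50,::-1],(250,250),interpolation=cv2.INTER_CUBIC)
    for th,col in ((1.05,(0,0,255)),(1.3,(255,0,255)),(1.55,(255,255,0))):
        e=[px-26*np.cos(th),py+26*np.sin(th)] if far else [px-26*np.sin(th),py-26*np.cos(th)]
        q=proj(c,p2w(P,np.array([[px,py,33],[*e,45]])/1000));q=((q-[x0,y0]+.5)*k).astype(int)
        cv2.drawMarker(im,tuple(map(int,q[0])),(0,255,0),0,14,1);cv2.circle(im,tuple(map(int,q[1])),3,col,-1)
    return im
I=[crop(88,y,1) for y in(-75,-29,17,63)]+[crop(20,118,0),crop(-30,118,0)]
cv2.imwrite("pics/z7.png",np.vstack([np.hstack(I[:3]),np.hstack(I[3:])]))
E
```

```text
clock: 9.27
tcp_pos: [0.5826, 0.0299, 0.2033]
clock: 9.68
tcp_pos: [0.6406, -0.0406, 0.2025]
tcp pallet mm [119.   30.1] z 0.2025 yaw err (turn by minus) 0.003 F [-0.2  0.2  0.2]
[215.49926047 149.88890479]
[261.37384716 149.80525289]
[307.26679767 149.72156751]
[353.178123   149.63784862]
[414.54059992  76.65450578]
[419.92425238  15.76755488]
```

View pics/z7.png

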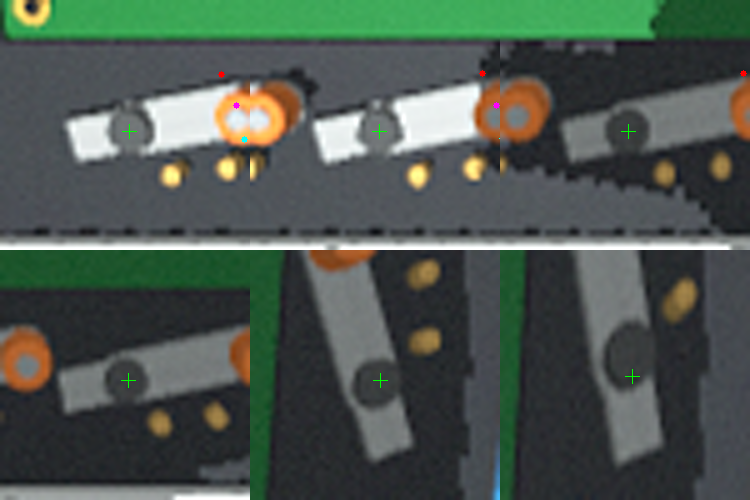

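All six arms are clear of the board: clips 1 to 4 tilt about 12° from the edge (about 1.36 rad), and clips 5 and 6 less than 20° (about 1.25 rad). The gripper is 200 mm up and touches nothing, so I'm handing in.

```bash
python3 -c "
from workcell import *
print(hand_in())"
```

```text
the job is handed in; nothing more can be done
None
```

I swept all six clips clear of the board with the fingers shut and handed the job in at about 10 s on the robot's clock. I ran the fingertips about 12 mm above the rim, along the far row and then round the corner along the left edge.

- **Clips:** In the last close picture, clips 1 to 4 stand at about 1.36 rad and clips 5 and 6 at about 1.25 rad. These are rough readings from the arm angles in the image; the limit is 1.05.
- **Forces:** The wrist force readings, taken at the end of each move, stayed at about 5 N or less during the sweep.
- **Board and bystanders:** The board looked flat in its recess in the pictures. The brush and spare capacitor looked undisturbed. I took no position measurement of the board or the loose items afterwards.
- **At hand-in:** The gripper was about 0.2 m above the bench, touching nothing.
- **Disagreements:**
  - The fitted pallet position was about 2 mm off at clip 6's pivot in the close view.
  - My first look at clip 5 suggested only about 1.07 rad. The later, clearer view showed about 1.24.
  - One checking view was blocked by the fingers and had to be retaken.

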